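# Pack a microscope's optics into the accessory case

### The arm

A 6-joint arm with a two-finger parallel gripper is mounted at the origin on the work surface. World frame = base frame: x ahead of the robot, y to its left, z up, the work surface at z = 0. Lengths are in mm, angles in rad, forces in N, time in s.
With the tool pointing down it reaches from about 275 to 825 mm from the base axis. Payload 5.2 kg.
Tool frame: the origin (TCP) lies where the fingers leave the gripper's body, on its centre line; the fingertips stand 84 mm ahead of it and the grasp point (between the pads) lies r.pinch_z ahead of it (r.pinch_z is the distance from the TCP to the grasp point, in mm); x points along the fingers, z is the direction in which the jaws open and shut, and the axes are right-handed (so a half turn about x gives the same grasp; the last joint's range is limited). The gripper opens to 93 mm and grips with 3 to 60 N. Pads are 15 mm wide; open, the fingers measure 128 mm over their backs; the gripper's body (75 mm by 188 mm) begins 65 mm behind the grasp point.
Start: joints at [1.035, 0.259, 1.535, -0, 1.348, -0.203], TCP at [179.658, 519.835, 302.753] pointing down, gripper open.
Joint ranges: [-3.14, 3.14], [-0.91, 2.08], [0.19, 2.58], [-1.22, 4.36], [0.22, 2.71], [-3.12, 3.12]. Speed limits (rad/s): [2.57, 2.57, 3.14, 3.14, 3.14, 3.14].

### API

Orientations are given as a unit quaternion [x, y, z, w].
In Python, from plant import r gives the robot as it stands. The module is installed in compiled form; this text tells all that it offers.
- The arm moves only by the tool move_arm, never from a script. Its argument "moves" is a list of rows, each a list of 3 entries, a list of its own where there are three numbers: the shift along the world's x, y, z in mm, then the turn, a rotation vector about the world's x, y, z in degrees, then the closure, from 0 (fully open) to 1 (shut). A call has 1 to 8 rows; each row shifts and turns the pose as measured when the row begins; what a row does not reach is not made up. A row lasts 1/10 s, in which the tool goes at most 50 mm and 8.59 degrees, less where a joint would pass 70% of its speed; a pose out of reach is approached as far as the arm can. A call with a gripper value outside its range is refused whole. The fingers move at their own pace and stop on an object; "newtons" is the grip in N (left out, the last holds). Time passes only in rows, so rows that do not move let the fingers close. It gives the time, the measured TCP pose, the force and the opening at its end, in the units of the state.
- r.get_state(): the state, without advancing time (a new reading comes with each control period).
- r.camera(name): name is "scene" or "top" or "wrist"; returns a dict with "frame" (384x512x3 uint8, red, green, blue), "range_z" (384x512 float32, mm along the optical axis (not along the pixel's ray), 0 where there is no reading), "fx", "fy", "cx", "cy" (pixels), "view" (4x4, takes a point from world to camera coordinates). Camera axes: x right, y up, looking along -z (the intrinsics and any distortion apply to the point x, -y, -z); pixel columns grow to the right and rows downward; lengths in mm; the calibration is good to about 2 mm. A picture is of the moment at which its call begins.
- r.job_done(): hands the job in, once; it reports no verdict.
The state is a dict: "clock": time; "joint_positions": joint angles; "joint_velocities": joint speeds; "effort": joint torques, N m; "tool_pos": TCP position; "ee_rot": TCP orientation; "ft_force": force on the tool from outside, world axes, zero at the start; "wrist_torque": the same for the moment, N m; "grip_width": opening from 0.0 (shut) to 1.0 (fully open).
Only numpy, scipy, OpenCV 4.12 (cv2) and the standard library are available. Lean on these libraries where they do the work, as an engineer would, in place of code of your own. Each camera call takes 0.05 s, during which the arm holds its last target.

### The job

The microscope is being packed away: stand its two eyepieces (slim bright tube on a wider black head) in the two wide foam pockets of the wooden case and its two objectives (barrels with a tapered nose, one long, one short) in the two narrow pockets, one in each pocket, upright as they stand now and resting on the pocket floor. They are glass, so set each one down and do not let it fall. The squat, fat-tubed stereo eyepiece and the plain open camera tube belong to other instruments: leave them standing where they are.

Things in the scene. Friction and masses are not known exactly. Their poses are not given: they have to be found in the camera images.
- eyepiece_1: eyepiece standing on its rubber eyecup, lens tube up: black head 40 mm diameter, 26 mm high, then a slim aluminium tube 23.5 mm diameter from 28 mm up to the top at 60 mm; 70 g. The two are alike. Grip the tube, fingertips 30 mm or more above the underside. Origin: centre of underside, z up; round. All loose optics start on the table (z = 0) in the right-hand part (negative y) of the working area
- eyepiece_2: eyepiece standing on its rubber eyecup, lens tube up: black head 40 mm diameter, 26 mm high, then a slim aluminium tube 23.5 mm diameter from 28 mm up to the top at 60 mm; 70 g. The two are alike. Grip the tube, fingertips 30 mm or more above the underside. Origin: centre of underside, z up; round. All loose optics start on the table (z = 0) in the right-hand part (negative y) of the working area
- long_objective: long slim objective standing nose up: brass thread 24 mm diameter, 5 mm high, at the foot, straight aluminium barrel 26 mm diameter from 5 to 46 mm with a black knurled ring low down, then a cone to a thin nose, top at 64 mm; 120 g. Grip the barrel with fingertips 22 to 34 mm above the underside (lower, they would meet the case rim on placing). Origin: centre of underside, z up; round
- short_objective: short stout objective standing nose up: brass thread 24 mm diameter, 5 mm high, at the foot, straight aluminium barrel 30 mm diameter from 5 to 38 mm with a black knurled ring low down, then a short cone to a flat front 22 mm wide with a small lens, top at 46 mm; 110 g. Grip the barrel with fingertips 22 to 28 mm above the underside (lower, they would meet the case rim). Origin: centre of underside, z up; round
- stereo_eyepiece: does not belong, leave it: squat eyepiece of a stereo microscope, black head 42 mm diameter, 21 mm high, with a fat aluminium tube 31 mm diameter, nearly as wide as the head, and a large lens on top; top at 47 mm. Origin: centre of underside, z up; round
- camera_tube: does not belong, leave it: straight aluminium tube, 30 mm diameter all the way up, 52 mm high, an open hollow tube, no nose and no lens, black knurled ring low down. Origin: centre of underside, z up; round
- wide_pocket_1: white foam block in a bay of the wooden case, 83.5 mm square, 24 mm high, with a wide round pocket in its top, 66 mm diameter, 16 mm deep, for an eyepiece. Origin: centre of the block's underside; pocket on its z axis, pocket floor at z +8 mm. Case fixed, 188 mm square, turned up to 35 deg; 2 by 2 bays, 88 mm pitch; the 4 blocks in any order; rim and dividers 20 mm above pocket floors, 34 mm above table
- wide_pocket_2: white foam block in a bay of the wooden case, 83.5 mm square, 24 mm high, with a wide round pocket in its top, 66 mm diameter, 16 mm deep, for an eyepiece. Origin: centre of the block's underside; pocket on its z axis, pocket floor at z +8 mm. Case fixed, 188 mm square, turned up to 35 deg; 2 by 2 bays, 88 mm pitch; the 4 blocks in any order; rim and dividers 20 mm above pocket floors, 34 mm above table
- narrow_pocket_1: white foam block in a bay of the wooden case, 83.5 mm square, 24 mm high, with a narrow round pocket in its top, 46 mm diameter, 16 mm deep, for an objective. Origin: centre of the block's underside; pocket on its z axis, pocket floor at z +8 mm. Case fixed, 188 mm square, turned up to 35 deg; 2 by 2 bays, 88 mm pitch; the 4 blocks in any order; rim and dividers 20 mm above pocket floors, 34 mm above table
- narrow_pocket_2: white foam block in a bay of the wooden case, 83.5 mm square, 24 mm high, with a narrow round pocket in its top, 46 mm diameter, 16 mm deep, for an objective. Origin: centre of the block's underside; pocket on its z axis, pocket floor at z +8 mm. Case fixed, 188 mm square, turned up to 35 deg; 2 by 2 bays, 88 mm pitch; the 4 blocks in any order; rim and dividers 20 mm above pocket floors, 34 mm above table
Things that resemble listed ones, but are neither listed nor needed, are in the scene too. What is shaped like the long_objective but purple or red is not meant. What is shaped like the short_objective but pink is not meant.

How it is judged (in metres and radians):
At the end, for the whole second after the job is handed in: An eyepiece in each wide and an objective in each narrow pocket (either way round), upright within 7 degrees, underside within 4 mm of the floor, axis within 14.5 mm (wide) or 11.5 mm (narrow) of the pocket's, released, at rest; both look-alikes upright within 20 mm of their start ((((horizontal distance between eyepiece_1 and wide_pocket_1 below 0.0145 m and z of eyepiece_1 in the frame of wide_pocket_1 between 0.004 and 0.012 m) and (horizontal distance between eyepiece_2 and wide_pocket_2 below 0.0145 m and z of eyepiece_2 in the frame of wide_pocket_2 between 0.004 and 0.012 m)) or ((horizontal distance between eyepiece_1 and wide_pocket_2 below 0.0145 m and z of eyepiece_1 in the frame of wide_pocket_2 between 0.004 and 0.012 m) and (horizontal distance between eyepiece_2 and wide_pocket_1 below 0.0145 m and z of eyepiece_2 in the frame of wide_pocket_1 between 0.004 and 0.012 m))) and angle between each of eyepiece_1, eyepiece_2, long_objective, short_objective, stereo_eyepiece, camera_tube's own z axis and vertical below 0.12 rad and linear speed of each of eyepiece_1, eyepiece_2, long_objective, short_objective below 0.02 m/s and angular speed of each of eyepiece_1, eyepiece_2, long_objective, short_objective below 0.3 rad/s and contact force between each of eyepiece_1, eyepiece_2, long_objective, short_objective and the fingers below 0.05 N and (((horizontal distance between long_objective and narrow_pocket_1 below 0.0115 m and z of long_objective in the frame of narrow_pocket_1 between 0.004 and 0.012 m) and (horizontal distance between short_objective and narrow_pocket_2 below 0.0115 m and z of short_objective in the frame of narrow_pocket_2 between 0.004 and 0.012 m)) or ((horizontal distance between long_objective and narrow_pocket_2 below 0.0115 m and z of long_objective in the frame of narrow_pocket_2 between 0.004 and 0.012 m) and (horizontal distance between short_objective and narrow_pocket_1 below 0.0115 m and z of short_objective in the frame of narrow_pocket_1 between 0.004 and 0.012 m))) and distance of each of stereo_eyepiece, camera_tube from where it was at the start of the episode below 0.02 m); the robot touches nothing.
It fails at once if an eyepiece or objective is let go in the air and falls ((height (world z) of eyepiece_1 above 0.045 m and contact force between eyepiece_1 and anything else below 0.01 N) or (height (world z) of eyepiece_2 above 0.045 m and contact force between eyepiece_2 and anything else below 0.01 N) or (height (world z) of long_objective above 0.045 m and contact force between long_objective and anything else below 0.01 N) or (height (world z) of short_objective above 0.045 m and contact force between short_objective and anything else below 0.01 N)).
It fails at once if the stereo eyepiece, which does not belong in the case, is moved from its place or knocked over (distance of stereo_eyepiece from where it was at the start of the episode above 0.02 m or angle between stereo_eyepiece's own z axis and vertical above 0.3 rad).
It fails at once if the camera tube, which does not belong in the case, is moved from its place or knocked over (distance of camera_tube from where it was at the start of the episode above 0.02 m or angle between camera_tube's own z axis and vertical above 0.3 rad).
It also fails if it takes over 99 s, if anything falls off the work surface, if the arm or the gripper's body presses on something with over 40 N, if the wrist force passes 120 N, or if a joint passes its speed limit or range.

## Working session

There is one attempt and no reset: what is moved stays moved. The work goes in short steps, Python scripts to look and compute and a tool call to move; the robot and the scene stay as the last step left them, time stands still between calls to the robot, and variables do not carry over. Pictures are saved under pics/ and viewed, and the job is handed in when it is done.

Besides the shell and the picture viewer there is one more tool, called as name([rows], argument=value, ...), one row to a line, values as JSON. move_arm: Moves the arm, as the interface text tells. Its arguments: {"type":"object","properties":{"moves":{"type":"array","items":{"type":"array"}},"newtons":{"type":"number"}},"required":["moves"]}

```bash
mkdir -p pics; python3 - <<'E'
from plant import r
import cv2,numpy as np,pickle
s=r.get_state(); print(s, r.pinch_z)
for n in ["top","scene"]:
    c=r.camera(n); pickle.dump(c,open(f"{n}0.pkl","wb"))
    cv2.imwrite(f"pics/{n}0.png",cv2.resize(c["frame"][:,:,::-1],(800,600),interpolation=cv2.INTER_CUBIC))
    print(n,c["fx"],c["fy"],c["cx"],c["cy"],c["view"].round(3).tolist(),[k for k in c])
E
```

```text
{'clock': 0.0, 'joint_positions': array([ 1.03521891e+00,  2.59321487e-01,  1.53606777e+00, -1.46368072e-05,
        1.34798956e+00, -2.02808447e-01]), 'joint_velocities': array([-0.00063904, -0.00051801, -0.00055698,  0.00034811,  0.00089588,
        0.00115795]), 'effort': array([ 1.81234678e-03, -4.37305641e+01, -2.84003627e+01,  7.22789741e-02,
        4.13914165e-02, -1.20830496e-04]), 'tool_pos': array([179.4457242 , 519.48865025, 301.93529532]), 'ee_rot': array([-0.41054677,  0.57647859,  0.41002692,  0.57532748]), 'ft_force': array([ 0.01469329,  0.67557479, -0.24627819]), 'wrist_torque': array([ 0.01405248, -0.00157186,  0.047224  ]), 'grip_width': 1.0018563304598946} 65.3
top 369.8385891953599 369.8385891953599 252.06795044230836 192.95990827144408 [[-0.017, -1.0, -0.001, -78.681], [0.994, -0.017, 0.106, -574.175], [-0.106, 0.001, 0.994, -1077.167], [0.0, 0.0, 0.0, 1.0]] ['frame', 'range_z', 'fx', 'fy', 'cx', 'cy', 'view']
scene 416.38216032709295 416.38216032709295 251.51944886875597 195.46325656597477 [[0.107, 0.994, 0.015, 40.365], [-0.821, 0.08, 0.565, 450.836], [0.56, -0.073, 0.825, -1305.276], [0.0, 0.0, 0.0, 1.0]] ['frame', 'range_z', 'fx', 'fy', 'cx', 'cy', 'view']
```

View pics/top0.png

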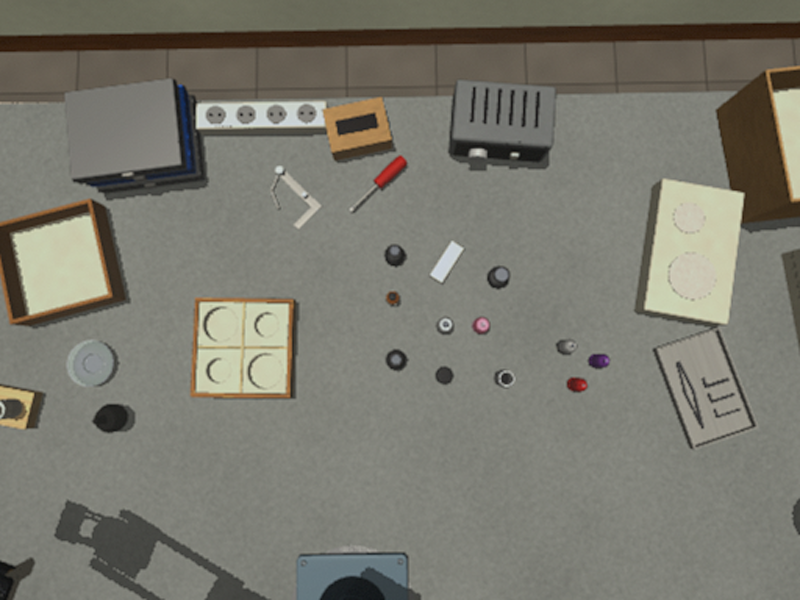

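View pics/scene0.png

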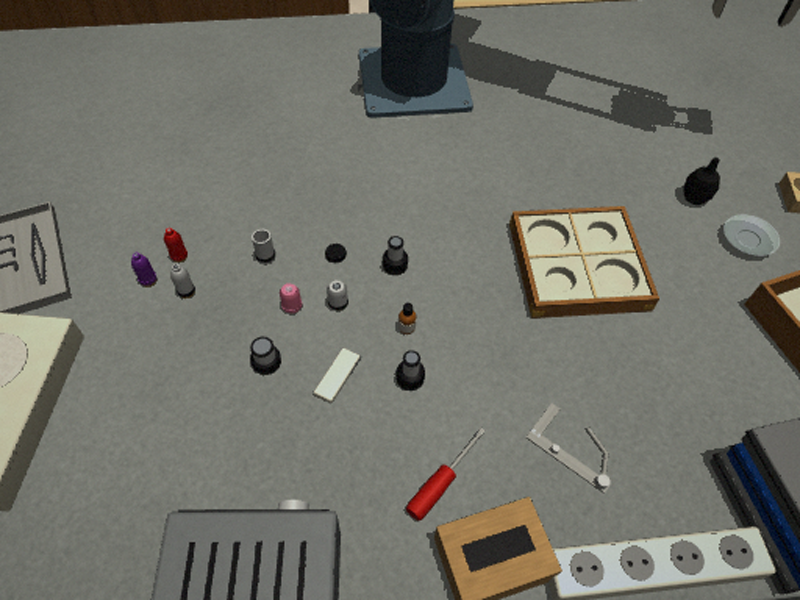

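```bash
cat > h.py <<'E'
import numpy as np,cv2,pickle
def cloud(c):
    z=c["range_z"].astype(float); v,u=np.mgrid[0:z.shape[0],0:z.shape[1]]
    p=np.stack([(u-c["cx"])/c["fx"]*z,-(v-c["cy"])/c["fy"]*z,-z,np.ones_like(z)],-1)
    w=p@np.linalg.inv(c["view"]).T
    return w[...,:3],z>0
E
python3 - <<'E'
from h import *
for n in ["top","scene"]:
    c=pickle.load(open(f"{n}0.pkl","rb")); w,m=cloud(c)
    print(n)
    obj={"eyeA":(395,255),"eyeB":(396,359),"stereo":(498,276),"short":(446,324),"cam":(505,378),"long":(567,346),"pink":(482,325),"purple":(599,361),"red":(577,384)} if n=="top" else {"eyeA":(411,370),"eyeB":(395,255),"stereo":(264,356),"short":(337,294),"cam":(263,246),"long":(182,280),"pink":(290,298)}
    for k,(u,v) in obj.items():
        u/=1.5625;v/=1.5625
        r=20 if n=="scene" else 14
        W=w[int(v)-r:int(v)+r,int(u)-r:int(u)+r].reshape(-1,3)
        ctr=w[int(v),int(u)][:2]
        d=np.hypot(*(W[:,:2]-ctr).T)
        W=W[(d<38)]
        zt=np.percentile(W[:,2],99.5)
        g=np.median(W[W[:,2]<6][:,2]) if (W[:,2]<6).any() else None
        top=W[W[:,2]>zt-6]; allp=W[W[:,2]>8]
        print(k,"zmax",zt.round(1),"ground",g,"top mean",top[:,:2].mean(0).round(1),len(top),"bbox mid",((allp.min(0)+allp.max(0))/2)[:2].round(1),(allp.max(0)-allp.min(0))[:2].round(1))
c=pickle.load(open("top0.pkl","rb"))
a=c["frame"][140:270,230:400,::-1]; cv2.imwrite("pics/crop1.png",cv2.resize(a,None,fx=4.6,fy=4.6,interpolation=cv2.INTER_CUBIC))
c=pickle.load(open("scene0.pkl","rb"))
a=c["frame"][130:260,70:290,::-1]; cv2.imwrite("pics/crop2.png",cv2.resize(a,None,fx=3.6,fy=3.6,interpolation=cv2.INTER_CUBIC))
E
```

```text
top
eyeA zmax 64.3 ground 1.1548532947117565 top mean [668.1 -91.4] 49 bbox mid [667.4 -93.1] [38.5 36.9]
eyeB zmax 1131.8 ground 1.034640679649442 top mean [455.3 -88.1] 5 bbox mid [465.3 -91. ] [35.7 39.1]
stereo zmax 51.9 ground 1.3018326651432517 top mean [ 621.5 -293.3] 76 bbox mid [ 621.  -293.5] [39.7 40.9]
short zmax 50.7 ground 1.1853224831265834 top mean [ 528.1 -185.5] 51 bbox mid [ 523.  -186.7] [40.4 31.9]
cam zmax 55.4 ground 1.3324068672845897 top mean [ 425.6 -294.8] 29 bbox mid [ 426.1 -294.7] [29.7 29.2]
long zmax 66.5 ground 1.4609492469568295 top mean [ 483.5 -415.5] 15 bbox mid [ 483.5 -414.8] [24.9 25.9]
pink zmax 50.2 ground 1.31830723706139 top mean [ 527.4 -255.5] 51 bbox mid [ 527.2 -253.8] [29.2 28.2]
purple zmax 66.1 ground 1.1899536135549624 top mean [ 456.1 -475.3] 16 bbox mid [ 448.1 -476.2] [39.3 27.2]
red zmax 65.6 ground 1.2946727169753558 top mean [ 411.9 -431.2] 19 bbox mid [ 412.1 -430.5] [24.4 22.7]
scene
eyeA zmax 62.7 ground 0.5458645139465261 top mean [668.2 -89.4] 97 bbox mid [669.5 -89.3] [35.2 37.9]
eyeB zmax 63.3 ground 0.450928293202594 top mean [464.5 -88.9] 67 bbox mid [468.1 -88.9] [33.2 37.7]
stereo zmax 49.2 ground 0.5197645245299327 top mean [ 621.7 -291.1] 152 bbox mid [ 623.2 -290.9] [38.6 41.4]
short zmax 48.7 ground 0.39892819136923663 top mean [ 529.6 -183. ] 75 bbox mid [ 531.4 -182.9] [25.5 29.8]
cam zmax 54.1 ground 0.4240021457436569 top mean [ 427.  -292.5] 54 bbox mid [ 426.2 -292.9] [32.1 29.8]
long zmax 65.5 ground 0.39526088254689284 top mean [ 484.6 -412.9] 23 bbox mid [ 486.  -412.9] [22.3 25.7]
pink zmax 49.2 ground 0.4088777462794724 top mean [ 528.3 -252.3] 74 bbox mid [ 530.  -252.7] [27.9 29.5]
```

```bash
python3 - <<'E'
from h import *
c=pickle.load(open("top0.pkl","rb")); w,m=cloud(c)
roi=np.zeros(m.shape,bool); roi[180:265,115:200]=True
h=roi&(w[...,2]>15)
p=w[h]; print(p[:,2].min(),np.percentile(p[:,2],[50,95]))
rect=cv2.minAreaRect(p[:,:2].astype(np.float32)); print(rect)
hist=np.histogram(w[roi][:,2],bins=range(-6,44,2)); print(hist)
box=cv2.boxPoints(rect); print(box)
a=c["frame"][180:265,115:200,::-1]; cv2.imwrite("pics/case.png",cv2.resize(a,None,fx=7,fy=7,interpolation=cv2.INTER_CUBIC))
E
```

```text
15.00182164407147 [31.07117781 36.46386921]
((491.3755187988281, 103.2856674194336), (384.04168701171875, 186.8915557861328), 88.8507080078125)
(array([  34,  263,  714, 1103,  714,  207,   33,   22,   80,  268,  395,
        248,   91,   40,   17,   31,  181,  554,  851,  733,  402,  164,
         39,   10]), array([-6, -4, -2,  0,  2,  4,  6,  8, 10, 12, 14, 16, 18, 20, 22, 24, 26,
       28, 30, 32, 34, 36, 38, 40, 42]))
[[394.09708 -86.82224]
 [580.951   -90.57084]
 [588.65393 293.3936 ]
 [401.80005 297.14218]]
```

View pics/crop1.png

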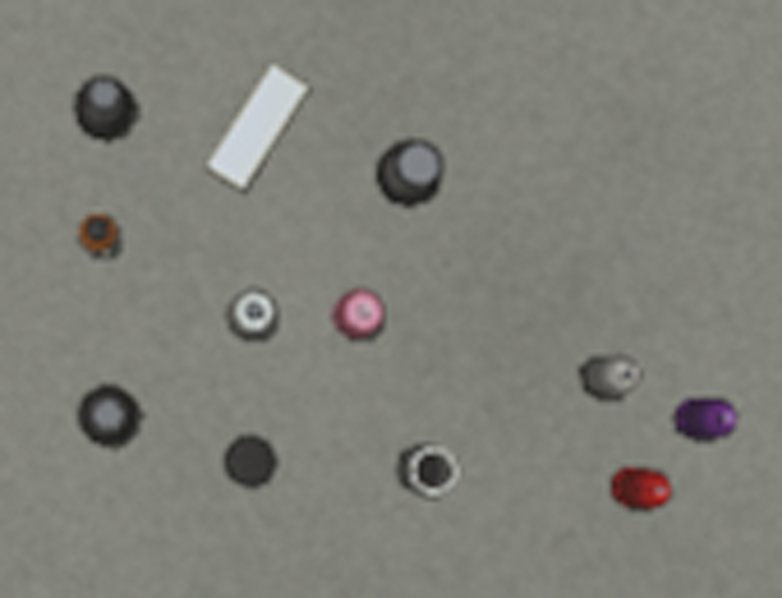

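View pics/crop2.png

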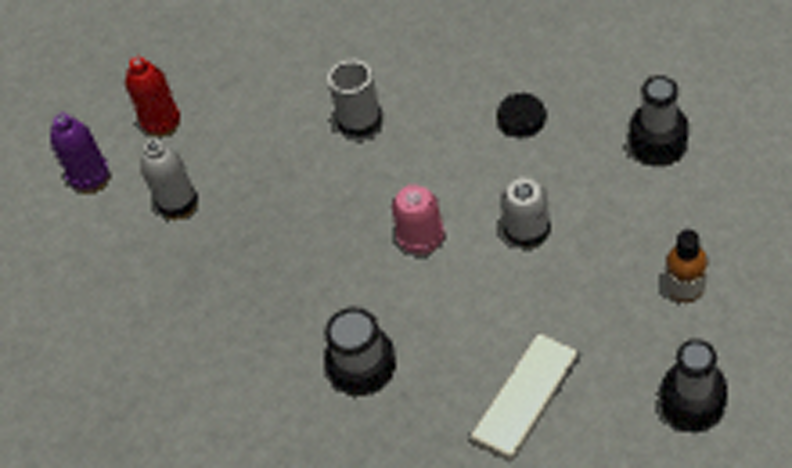

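View pics/case.png

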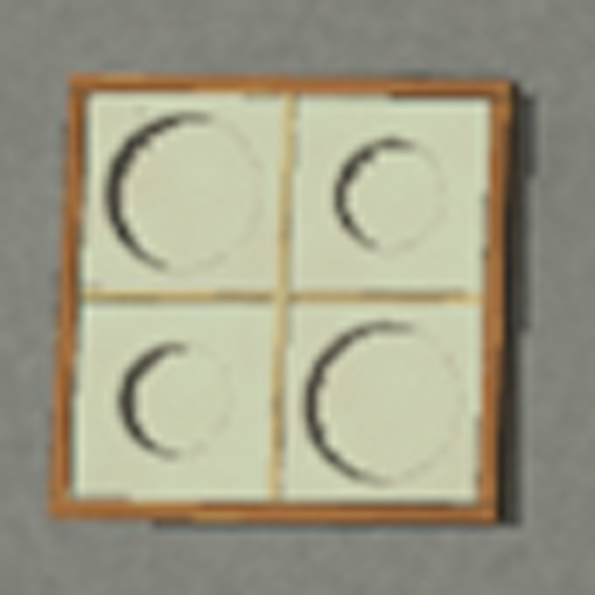

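```bash
python3 - <<'E'
from h import *
from scipy.spatial.transform import Rotation as R
from plant import r
q=r.get_state()["ee_rot"]; print(R.from_quat(q).as_matrix().round(3))
def ray(c,u,v,z):
    V=np.linalg.inv(c["view"]); d=V[:3,:3]@np.array([(u-c["cx"])/c["fx"],-(v-c["cy"])/c["fy"],-1]); o=V[:3,3]
    return (o+d*(z-o[2])/d[2])[:2]
c=pickle.load(open("top0.pkl","rb"))
P=[(72,75),(517,83),(500,522),(50,517)]
C=np.array([ray(c,115+(u+.5)/7-.5,180+(v+.5)/7-.5,34) for u,v in P]); print(C.round(1), C.mean(0)); print([np.linalg.norm(C[i]-C[(i+1)%4]).round(1) for i in range(4)])
for n,(u,v) in dict(WA=(185,192),NA=(393,195),NB=(178,402),WB=(383,402)).items(): print(n,ray(c,115+(u+.5)/7-.5,180+(v+.5)/7-.5,32+6).round(1))
w,m=cloud(c)
for nm in ["top","scene"]:
    c=pickle.load(open(nm+"0.pkl","rb")); w,m=cloud(c)
    s=(w[...,2]>20)&(w[...,2]<45)&(abs(w[...,0]-490)<125)&(abs(w[...,1]-205)<125)
    p=w[s][:,:2].astype(np.float32); rc=cv2.minAreaRect(p); print(nm,rc)
a=c["frame"][125:210,320:430,::-1]; cv2.imwrite("pics/case2.png",cv2.resize(a,None,fx=7,fy=7,interpolation=cv2.INTER_CUBIC))
E
```

```text
[[-0.001 -0.945  0.327]
 [-0.001  0.327  0.945]
 [-1.     0.    -0.002]]
[[587.  291.3]
 [580.3 101.3]
 [395.2 108.3]
 [400.6 297. ]] [490.77304036 199.47300205]
[np.float64(190.1), np.float64(185.2), np.float64(188.8), np.float64(186.6)]
WA [535.8 241.1]
NA [533.  153.1]
NB [447.6 242.8]
WB [446.1 156.7]
top ((493.0999450683594, 200.53976440429688), (189.37368774414062, 187.2552947998047), 88.5928955078125)
scene ((491.0060119628906, 203.29498291015625), (191.1468048095703, 192.3668975830078), 88.25459289550781)
```

View pics/case2.png

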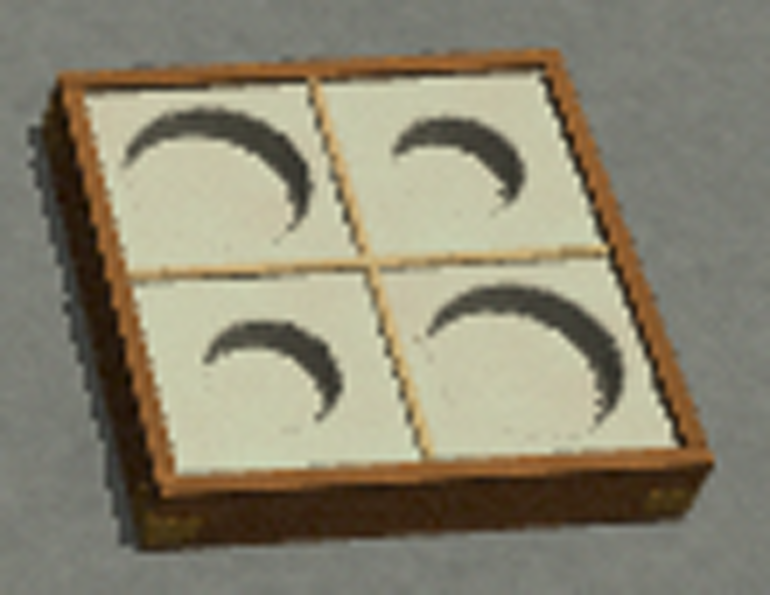

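move_arm([
  [[20,-45,0],[0,0,-8.5],0.4],
  [[20,-45,0],[0,0,-8.5],0.4],
  [[20,-45,0],[0,0,-8.5],0.4],
  [[20,-45,0],[0,0,-8.5],0.4],
  [[20,-45,0],[0,0,-8.5],0.4],
  [[20,-45,0],[0,0,-8.5],0.4],
  [[20,-45,0],[0,0,-8.5],0.4],
  [[20,-45,0],[0,0,-8.5],0.4],
], newtons=20)

```text
clock: 0.9
tool_pos: [336.8, 154.6, 298.6]
ee_rot: [-0.013, 0.708, 0.014, 0.706]
ft_force: [0.7, 0.2, -0.4]
grip_width: 0.6
```

move_arm([
  [[22,-40,-10],[0,0,0],0.4],
  [[22,-40,-10],[0,0,0],0.4],
  [[22,-40,-10],[0,0,0],0.4],
  [[22,-40,-10],[0,0,0],0.4],
  [[20,-40,-10],[0,0,0],0.4],
  [[14,-30,-20],[0,0,0],0.4],
  [[4,-8,-10],[0,0,0],0.4],
  [[0,0,0],[0,0,0],0.4],
])

```text
clock: 1.7
tool_pos: [466.4, -100.0, 215.1]
ee_rot: [-0.008, 0.707, 0.009, 0.707]
ft_force: [-1.0, -0.3, -0.9]
grip_width: 0.603
```

Check with the wrist camera before descending.

```bash
python3 - <<'E'
from plant import r
from h import *
c=r.camera("wrist"); s=r.get_state(); print(s["tool_pos"],s["clock"])
w,m=cloud(c)
cv2.imwrite("pics/wrist1.png",c["frame"][:,:,::-1])
s=m&(w[...,2]>48)&(w[...,2]<70)&(np.hypot(w[...,0]-465,w[...,1]+89)<40)
p=w[s]; print(len(p),p.mean(0) if len(p) else 0,p.min(0),p.max(0))
s=m&(w[...,2]>10)&(w[...,2]<70)&(np.hypot(w[...,0]-465,w[...,1]+89)<40)
p=w[s]; print(len(p),p.min(0),p.max(0))
E
```

```text
[466.31620625 -99.39706721 215.67762931] 1.75
800 [463.50163838 -87.2367238   59.87424361] [ 452.22823609 -100.12249003   48.1446626 ] [475.29882337 -76.49026727  62.90239352]
1752 [ 443.69316399 -101.54365857   10.14706343] [483.27849582 -68.26068437  62.90239352]
```

View pics/wrist1.png

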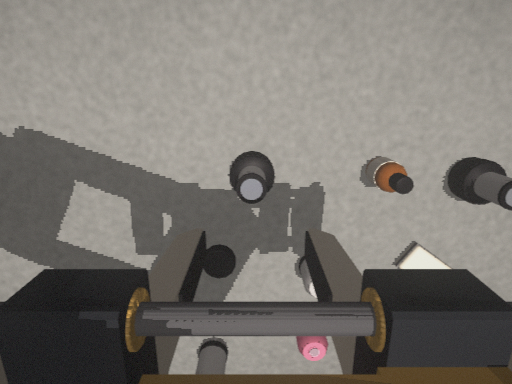

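move_arm([
  [[-2,11,-10],[0,0,1],0.4],
  [[0,0,-25],[0,0,0],0.4],
  [[0,0,-25],[0,0,0],0.4],
  [[0,0,-22],[0,0,0],0.4],
  [[0,0,-12],[0,0,0],0.4],
  [[0,0,0],[0,0,0],0.4],
])

```text
clock: 2.35
tool_pos: [460.8, -75.2, 121.6]
ee_rot: [-0.019, 0.705, 0.021, 0.708]
ft_force: [0.2, 0.5, 0.5]
grip_width: 0.599
```

move_arm([
  [[2,-12,-4],[0,0,-2],0.4],
  [[0,0,0],[0,0,0],0.4],
  [[0,0,0],[0,0,0],0.4],
])

```text
clock: 2.65
tool_pos: [463.1, -85.2, 119.4]
ee_rot: [-0.008, 0.705, 0.009, 0.71]
ft_force: [-0.2, 0.2, 0.4]
grip_width: 0.599
```

move_arm([
  [[0,-3,-3],[0,0,0],0.4],
  [[0,0,0],[0,0,0],0.4],
  [[0,0,0],[0,0,0],1],
  [[0,0,0],[0,0,0],1],
  [[0,0,0],[0,0,0],1],
  [[0,0,0],[0,0,0],1],
  [[0,0,0],[0,0,0],1],
  [[0,0,0],[0,0,0],1],
])

```text
clock: 3.45
tool_pos: [463.9, -89.2, 117.9]
ee_rot: [-0.008, 0.703, 0.008, 0.711]
ft_force: [0.2, -0.4, 0.4]
grip_width: 0.25
```

move_arm([
  [[0,0,15],[0,0.6,-0.8],1],
  [[0,0,30],[0,0,0],1],
  [[0,0,40],[0,0,0],1],
  [[0,10,20],[0,0,0],1],
  [[-2,35,5],[0,0,0],1],
  [[-4,40,0],[0,0,0],1],
  [[-4,40,0],[0,0,0],1],
  [[-4,40,0],[0,0,0],1],
])

```text
clock: 4.25
tool_pos: [449.3, 76.9, 231.7]
ee_rot: [0.001, 0.707, -0.0, 0.707]
ft_force: [0.4, 0.1, 0.1]
grip_width: 0.251
```

move_arm([
  [[-1,35,0],[0,0,0],1],
  [[-1,25,0],[0,0,0],1],
  [[0,10,-10],[0,0,0],1],
  [[0,0,-20],[0,0,0],1],
  [[0,0,0],[0,0,0],1],
  [[0,0,0],[0,0,0],1],
])

```text
clock: 4.85
tool_pos: [444.8, 153.7, 199.7]
ee_rot: [-0.002, 0.707, 0.002, 0.707]
ft_force: [0.3, 0.0, -1.1]
grip_width: 0.251
```

```bash
cat >> h.py <<'E'
def look(r,cam,name):
    c=r.camera(cam); cv2.imwrite(f"pics/{name}.png",c["frame"][:,:,::-1]); w,m=cloud(c); return c,w,m
def pix(c,p):
    q=c["view"]@np.append(p,1.); return (c["cx"]+c["fx"]*q[0]/-q[2], c["cy"]-c["fy"]*q[1]/-q[2])
E
python3 - <<'E'
from plant import r
from h import *
c,w,m=look(r,"wrist","w2"); print(r.get_state()["tool_pos"])
im=c["frame"][:,:,::-1].copy()
for P,R in (((536.8,243.4),33),((534.2,155.4),23),((448.8,246),23),((446.2,158),33)):
    t=np.linspace(0,2*np.pi,60)
    for a in t:
        u,v=pix(c,(P[0]+R*np.cos(a),P[1]+R*np.sin(a),30.))
        cv2.circle(im,(int(u+.5),int(v+.5)),1,(0,0,255),-1)
cv2.imwrite("pics/w2o.png",im)
E
```

```text
[444.59946188 153.56164505 199.65270643]
```

View pics/w2o.png

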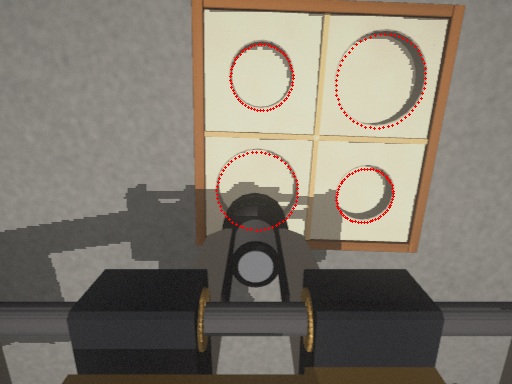

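move_arm([
  [[1,5,0],[0,0,0],1],
  [[0,0,-20],[0,0,0],1],
  [[0,0,-20],[0,0,0],1],
  [[0,0,-15],[0,0,0],1],
  [[0,0,0],[0,0,0],1],
  [[0,0,0],[0,0,0],1],
])

```text
clock: 5.5
tool_pos: [449.9, 157.2, 147.4]
ee_rot: [0.001, 0.704, 0.001, 0.71]
ft_force: [0.3, -1.1, -0.9]
grip_width: 0.25
```

move_arm([
  [[-3,0,-5],[0,0.4,0],1],
  [[0,0,-5],[0,0,0],1],
  [[0,0,-2],[0,0,0],1],
  [[0,0,0],[0,0,0],1],
  [[0,0,0],[0,0,0],1],
])

```text
clock: 6.0
tool_pos: [448.4, 157.2, 137.2]
ee_rot: [0.001, 0.705, 0.001, 0.709]
ft_force: [0.4, 0.3, -1.9]
grip_width: 0.249
```

move_arm([
  [[-1,0,-2],[0,0.2,0],1],
  [[0,0,-2],[0,0,0],1],
  [[0,0,-1.5],[0,0,0],1],
  [[0,0,0],[0,0,0],1],
])

```text
clock: 6.4
tool_pos: [447.6, 157.3, 131.8]
ee_rot: [0.001, 0.706, 0.001, 0.708]
ft_force: [-0.7, -0.3, 1.8]
grip_width: 0.248
```

move_arm([
  [[0,0,-1],[0,0,0],1],
  [[0,0,0],[0,0,0],1],
])

```text
clock: 6.6
tool_pos: [447.7, 157.5, 132.0]
ee_rot: [0.001, 0.706, 0.001, 0.708]
ft_force: [-0.6, -0.1, -0.6]
grip_width: 0.251
```

move_arm([
  [[0,0,-1.5],[0,0,0],1],
  [[0,0,0],[0,0,0],1],
  [[0,0,0],[0,0,0],1],
])

```text
clock: 6.9
tool_pos: [448.1, 157.6, 131.9]
ee_rot: [0.001, 0.706, 0.001, 0.709]
ft_force: [0.2, 0.1, -0.6]
grip_width: 0.248
```

move_arm([
  [[0,0,-2.5],[0,0,0],1],
  [[0,0,0],[0,0,0],1],
])

```text
clock: 7.1
tool_pos: [448.4, 157.8, 130.9]
ee_rot: [0.001, 0.705, 0.001, 0.709]
ft_force: [-0.2, -0.5, -0.2]
grip_width: 0.245
```

```bash
python3 - <<'E'
from plant import r
from h import *
for k in range(3):
    s=r.get_state(); print(s["tool_pos"],s["ft_force"])
    c,w,m=look(r,"wrist","w3")
s=m&(w[...,2]>66)&(w[...,2]<85)&(np.hypot(w[...,0]-447,w[...,1]-158)<11)
p=w[s]; print(len(p),np.median(p[:,2]) if len(p) else 0)
c,w,m=look(r,"scene","s3")
cv2.imwrite("pics/s3.png",cv2.resize(c["frame"][90:230,290:450,::-1],None,fx=4.2,fy=4.2,interpolation=cv2.INTER_CUBIC))
E
```

```text
[448.35584953 157.79848058 130.94911918] [-0.18831106 -0.46223876 -0.15813691]
[448.42889774 157.81000102 130.88276617] [-0.07861945 -0.42790528 -0.7231281 ]
[448.3740618  157.77232192 130.66838628] [0.41276351 0.71544499 3.70950001]
1441 74.696818194558
```

View pics/w3.png

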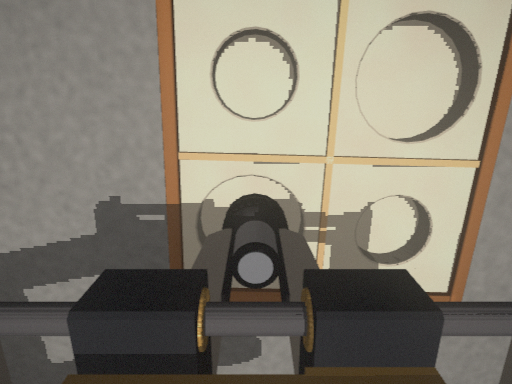

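View pics/s3.png

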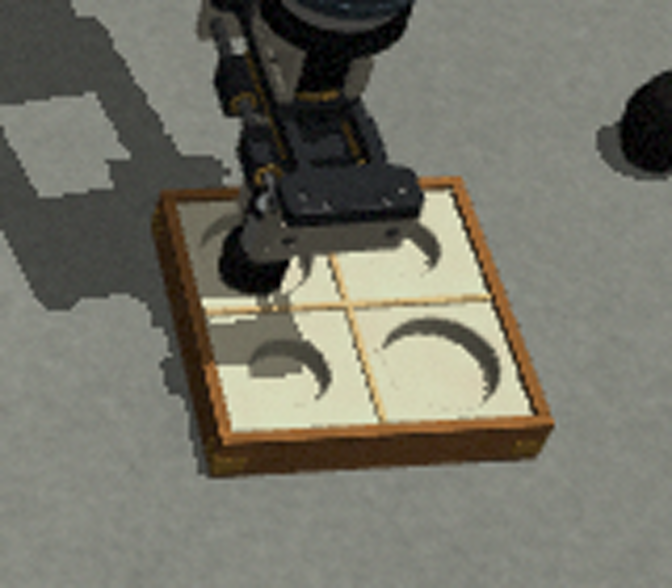

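move_arm([
  [[0,0,0],[0,0,0],0.6],
  [[0,0,0],[0,0,0],0.4],
  [[0,0,0],[0,0,0],0.4],
  [[0,0,15],[0,0,0],0.4],
  [[0,0,40],[0,0,0],0.4],
  [[0,0,40],[0,0,0],0.4],
  [[0,0,10],[0,0,0],0.4],
  [[0,0,0],[0,0,0],0.4],
])

```text
clock: 8.1
tool_pos: [446.2, 157.3, 236.0]
ee_rot: [0.001, 0.708, 0.001, 0.706]
ft_force: [-0.8, 0.1, 0.1]
grip_width: 0.599
```

Now towards eyepiece A (668,-90), checking the placed one on the way.

```bash
python3 - <<'E'
from plant import r
from h import *
c,w,m=look(r,"wrist","w4")
s=m&(w[...,2]>66)&(w[...,2]<85)&(np.hypot(w[...,0]-447,w[...,1]-158)<25)
p=w[s]; print(len(p),p.mean(0),p.min(0),p.max(0),np.median(p[:,2]))
E
```

```text
713 [449.12389709 159.81111089  74.20565975] [437.86369685 146.9394499   66.14968263] [461.00921023 170.86553976  77.1573792 ] 74.45725059816877
```

View pics/w4.png

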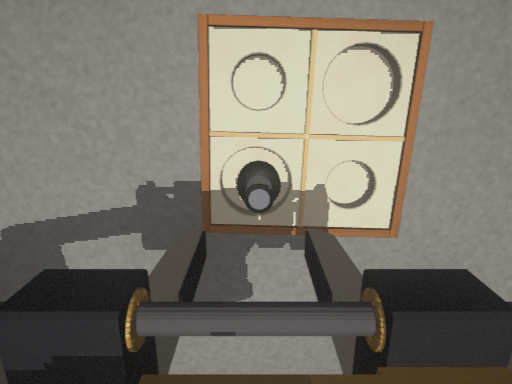

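move_arm([
  [[25,-40,0],[0,0,0],0.4],
  [[30,-37,0],[0,0,0],0.4],
  [[30,-37,0],[0,0,0],0.4],
  [[30,-37,0],[0,0,0],0.4],
  [[30,-37,0],[0,0,0],0.4],
  [[30,-30,0],[0,0,0],0.4],
  [[20,-10,0],[0,0,0],0.4],
  [[0,0,0],[0,0,0],0.4],
])

```text
clock: 8.95
tool_pos: [639.6, -79.1, 216.4]
ee_rot: [0.002, 0.717, 0.004, 0.697]
ft_force: [0.7, 0.8, -1.0]
grip_width: 0.599
```

move_arm([
  [[24,-8,0],[0,-1.5,0],0.4],
  [[0,0,0],[0,0,0],0.4],
  [[0,0,0],[0,0,0],0.4],
])

```text
clock: 9.25
tool_pos: [660.2, -85.8, 209.1]
ee_rot: [0.003, 0.712, 0.005, 0.702]
ft_force: [-0.0, 1.4, -1.4]
grip_width: 0.602
```

```bash
cat >> h.py <<'E'
def meas(r,name,P,rad,z0,z1):
    c,w,m=look(r,"wrist",name); print("tcp",r.get_state()["tool_pos"].round(1))
    s=m&(w[...,2]>z0)&(w[...,2]<z1)&(np.hypot(w[...,0]-P[0],w[...,1]-P[1])<rad)
    p=w[s]; print(len(p),"mean",p.mean(0).round(1),"mid",((p.min(0)+p.max(0))/2).round(1),"zmax",np.percentile(p[:,2],95).round(1))
E
python3 - <<'E'
from plant import r
from h import *
meas(r,"w5",(668,-90),30,56,70)
E
```

```text
tcp [660.1 -85.7 209.1]
754 mean [667.3 -88.6  60.5] mid [667.4 -89.1  59.6] zmax 61.8
```

View pics/w5.png

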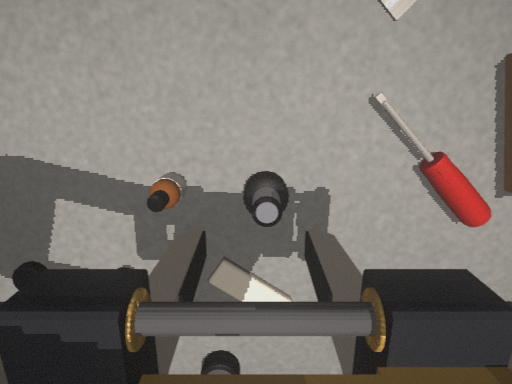

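move_arm([
  [[8,-3,-10],[0,-0.8,0],0.4],
  [[0,0,-20],[0,0,0],0.4],
  [[0,0,-20],[0,0,0],0.4],
  [[0,0,-15],[0,0,0],0.4],
  [[0,0,0],[0,0,0],0.4],
  [[0,0,0],[0,0,0],0.4],
])

```text
clock: 9.9
tool_pos: [665.8, -85.0, 140.4]
ee_rot: [0.002, 0.706, 0.007, 0.708]
ft_force: [-0.7, 0.3, 0.7]
grip_width: 0.6
```

move_arm([
  [[2,-4,-10],[0,0,0],0.4],
  [[0,0,-10],[0,0,0],0.4],
  [[0,0,-2],[0,0,0],0.4],
  [[0,0,0],[0,0,0],0.4],
  [[0,0,0],[0,0,0],0.4],
])

```text
clock: 10.4
tool_pos: [668.9, -89.5, 118.7]
ee_rot: [0.002, 0.705, 0.007, 0.709]
ft_force: [-0.1, -0.1, -0.2]
grip_width: 0.598
```

move_arm([
  [[-1,0,-1],[0,0.3,0],1],
  [[0,0,0],[0,0,0],1],
  [[0,0,0],[0,0,0],1],
  [[0,0,0],[0,0,0],1],
  [[0,0,0],[0,0,0],1],
  [[0,0,0],[0,0,0],1],
])

```text
clock: 11.0
tool_pos: [668.3, -89.6, 118.8]
ee_rot: [0.001, 0.706, 0.007, 0.708]
ft_force: [0.3, -1.3, -0.3]
grip_width: 0.248
```

move_arm([
  [[0,0,15],[0,0,0],1],
  [[0,0,40],[0,0,0],1],
  [[0,0,40],[0,0,0],1],
  [[-10,25,10],[0,0,0],1],
  [[-15,38,0],[0,0,0],1],
  [[-15,38,0],[0,0,0],1],
  [[-15,38,0],[0,0,0],1],
  [[-15,38,0],[0,0,0],1],
])

```text
clock: 11.8
tool_pos: [597.8, 86.5, 236.0]
ee_rot: [0.004, 0.703, 0.003, 0.711]
ft_force: [0.1, 1.3, -0.0]
grip_width: 0.25
```

move_arm([
  [[-15,38,0],[0,0,0],1],
  [[-15,38,0],[0,0,0],1],
  [[-15,38,0],[0,0,0],1],
  [[-10,20,0],[0,0,0],1],
  [[0,0,0],[0,0,0],1],
])

```text
clock: 12.3
tool_pos: [537.9, 230.4, 243.3]
ee_rot: [0.003, 0.701, 0.005, 0.713]
ft_force: [-0.1, -0.5, -1.4]
grip_width: 0.25
```

move_arm([
  [[0,12,-10],[0,0.9,0],1],
  [[0,0,-30],[0,0,0],1],
  [[0,0,-30],[0,0,0],1],
  [[0,0,-15],[0,0,0],1],
  [[0,0,0],[0,0,0],1],
  [[0,0,0],[0,0,0],1],
])

```text
clock: 12.9
tool_pos: [541.6, 241.6, 157.4]
ee_rot: [0.005, 0.705, 0.004, 0.709]
ft_force: [-0.4, -0.4, -0.3]
grip_width: 0.252
```

move_arm([
  [[-4,2,-6],[0,0.3,-0.3],1],
  [[0,0,-6],[0,0,0],1],
  [[0,0,-5],[0,0,0],1],
  [[0,0,-2],[0,0,0],1],
  [[0,0,0],[0,0,0],1],
  [[0,0,0],[0,0,0],1],
])

```text
clock: 13.5
tool_pos: [539.5, 243.5, 139.8]
ee_rot: [0.008, 0.706, 0.002, 0.709]
ft_force: [0.3, -0.4, -0.3]
grip_width: 0.249
```

move_arm([
  [[-2,0,-3],[0,0.2,0],1],
  [[0,0,-2.5],[0,0,0],1],
  [[0,0,-2],[0,0,0],1],
  [[0,0,0],[0,0,0],1],
  [[0,0,0],[0,0,0],1],
])

```text
clock: 14.0
tool_pos: [537.7, 243.8, 132.7]
ee_rot: [0.008, 0.706, 0.002, 0.708]
ft_force: [-0.3, -0.3, 0.2]
grip_width: 0.254
```

move_arm([
  [[0,0,-1.5],[0,0,0],1],
  [[0,0,0],[0,0,0],1],
  [[0,0,0],[0,0,0],1],
])

```text
clock: 14.3
tool_pos: [537.9, 244.0, 133.2]
ee_rot: [0.008, 0.706, 0.003, 0.708]
ft_force: [0.4, -0.4, -0.5]
grip_width: 0.248
```

```bash
python3 - <<'E'
from plant import r
from h import *
print(r.get_state()["ft_force"])
meas(r,"w6",(538,243),11,66,85)
E
```

```text
[ 0.35058697 -0.38880517 -0.54068207]
tcp [537.9 243.9 133.1]
1356 mean [538.1 243.8  75.1] mid [538.1 243.1  75.3] zmax 76.3
```

move_arm([
  [[0,0,-2],[0,0,0],1],
  [[0,0,0],[0,0,0],1],
  [[0,0,0],[0,0,0],1],
])

```text
clock: 14.65
tool_pos: [538.2, 244.1, 132.9]
ee_rot: [0.008, 0.705, 0.003, 0.709]
ft_force: [-0.3, -0.2, -0.9]
grip_width: 0.244
```

move_arm([
  [[0,0,0],[0,0,0],0.6],
  [[0,0,0],[0,0,0],0.4],
  [[0,0,0],[0,0,0],0.4],
  [[0,0,15],[0,0,0],0.4],
  [[0,0,40],[0,0,0],0.4],
  [[0,0,40],[0,0,0],0.4],
  [[0,0,10],[0,0,0],0.4],
  [[0,0,0],[0,0,0],0.4],
])

```text
clock: 15.45
tool_pos: [536.4, 243.4, 237.5]
ee_rot: [0.008, 0.708, 0.002, 0.706]
ft_force: [-0.3, 0.3, -0.6]
grip_width: 0.6
```

```bash
python3 - <<'E'
from plant import r
from h import *
meas(r,"w7",(538,243),25,66,85)
E
```

```text
tcp [536.3 243.4 236.9]
705 mean [539.1 246.   74.1] mid [538.9 245.1  71.5] zmax 75.8
```

View pics/w7.png

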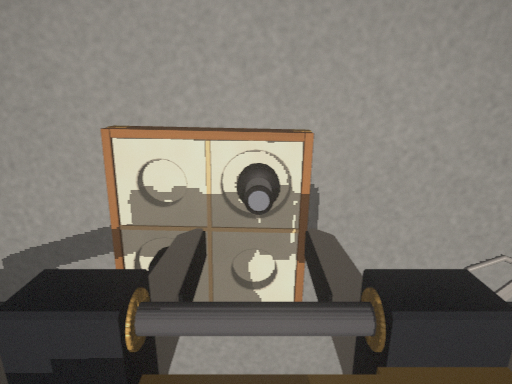

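move_arm([
  [[-1,-30,0],[0,0,0],0.4],
  [[-1,-45,0],[0,0,0],0.4],
  [[-1,-45,0],[0,0,0],0.4],
  [[-1,-45,0],[0,0,0],0.4],
  [[-1,-45,0],[0,0,0],0.4],
  [[-1,-45,0],[0,0,0],0.4],
  [[-1,-45,0],[0,0,0],0.4],
  [[-1,-45,0],[0,0,0],0.4],
])

```text
clock: 16.3
tool_pos: [519.9, -106.6, 221.4]
ee_rot: [0.006, 0.716, 0.008, 0.699]
ft_force: [0.7, -0.5, -0.0]
grip_width: 0.598
```

move_arm([
  [[0,-40,0],[0,0,0],0.4],
  [[0,-30,0],[0,0,0],0.4],
  [[0,0,0],[0,0,0],0.4],
  [[0,0,0],[0,0,0],0.4],
])

```text
clock: 16.7
tool_pos: [515.8, -184.4, 213.1]
ee_rot: [0.011, 0.719, 0.006, 0.695]
ft_force: [-0.4, -0.1, -0.5]
grip_width: 0.602
```

```bash
python3 - <<'E'
from plant import r
from h import *
meas(r,"w8",(529,-184),25,40,60)
print(r.get_state()["ee_rot"])
E
```

```text
tcp [ 515.8 -184.1  213. ]
823 mean [ 527.6 -181.4   45.1] mid [ 527.6 -183.    44.2] zmax 47.3
[0.01038025 0.71933119 0.0066373  0.69455801]
```

View pics/w8.png

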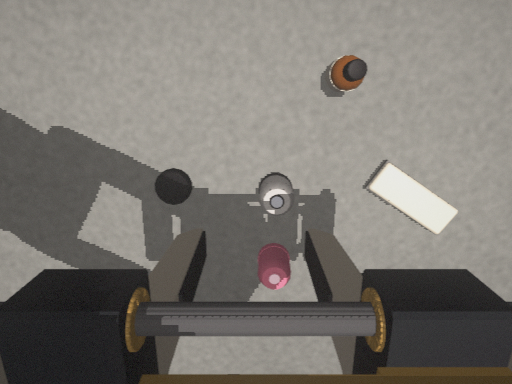

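move_arm([
  [[12,1,-10],[0,-2,0],0.4],
  [[0,0,-25],[0,0,0],0.4],
  [[0,0,-25],[0,0,0],0.4],
  [[0,0,-15],[0,0,0],0.4],
  [[0,0,0],[0,0,0],0.4],
  [[0,0,0],[0,0,0],0.4],
])

```text
clock: 17.35
tool_pos: [527.5, -173.4, 133.5]
ee_rot: [0.008, 0.708, 0.012, 0.706]
ft_force: [-0.4, 0.2, 0.8]
grip_width: 0.603
```

move_arm([
  [[1,-9,-1],[-1.6,0,-0.3],0.4],
  [[0,0,-8],[0,0,0],0.4],
  [[0,0,-8],[0,0,0],0.4],
  [[0,0,-5],[0,0,0],0.4],
  [[0,0,0],[0,0,0],0.4],
  [[0,0,0],[0,0,0],0.4],
])

```text
clock: 17.95
tool_pos: [530.1, -182.6, 112.3]
ee_rot: [-0.002, 0.707, -0.001, 0.708]
ft_force: [0.1, -0.3, 0.7]
grip_width: 0.602
```

move_arm([
  [[-2,0,-3],[0,0,0],0.4],
  [[0,0,-1],[0,0,0],0.4],
  [[0,0,0],[0,0,0],0.9],
  [[0,0,0],[0,0,0],1],
  [[0,0,0],[0,0,0],1],
  [[0,0,0],[0,0,0],1],
  [[0,0,0],[0,0,0],1],
  [[0,0,0],[0,0,0],1],
])

```text
clock: 18.75
tool_pos: [528.0, -183.0, 108.5]
ee_rot: [-0.002, 0.706, -0.002, 0.708]
ft_force: [-0.1, 0.0, 0.5]
grip_width: 0.317
```

move_arm([
  [[0,0,15],[0,0,0],1],
  [[0,0,40],[0,0,0],1],
  [[0,0,40],[0,0,0],1],
  [[0,20,10],[0,0,0],1],
  [[1,38,0],[0,0,0],1],
  [[1,38,0],[0,0,0],1],
  [[1,38,0],[0,0,0],1],
  [[1,38,0],[0,0,0],1],
])

```text
clock: 19.55
tool_pos: [530.9, -10.3, 216.9]
ee_rot: [0.002, 0.706, -0.005, 0.708]
ft_force: [0.7, -0.5, -0.9]
grip_width: 0.314
```

move_arm([
  [[1,38,0],[0,0,0],1],
  [[1,38,0],[0,0,0],1],
  [[1,38,0],[0,0,0],1],
  [[0,30,0],[0,0,0],1],
  [[0,0,0],[0,0,0],1],
  [[0,0,0],[0,0,0],1],
])

```text
clock: 20.15
tool_pos: [531.6, 144.5, 216.5]
ee_rot: [-0.0, 0.707, -0.002, 0.708]
ft_force: [-0.4, -0.9, -1.8]
grip_width: 0.317
```

move_arm([
  [[1,10,-10],[0,0,0],1],
  [[0,0,-30],[0,0,0],1],
  [[0,0,-15],[0,0,0],1],
  [[0,0,-10],[0,0,0],1],
  [[0,0,0],[0,0,0],1],
  [[0,0,0],[0,0,0],1],
])

```text
clock: 20.75
tool_pos: [533.3, 151.4, 147.4]
ee_rot: [0.002, 0.707, -0.005, 0.708]
ft_force: [-0.2, 0.0, -1.5]
grip_width: 0.318
```

```bash
python3 - <<'E'
from plant import r
from h import *
c,w,m=look(r,"wrist","w9"); print(r.get_state()["tool_pos"])
im=c["frame"][:,:,::-1].copy()
for P,R in (((536.8,243.4),33),((534.2,155.4),23),((448.8,246),23),((446.2,158),33)):
    for a in np.linspace(0,2*np.pi,60):
        u,v=pix(c,(P[0]+R*np.cos(a),P[1]+R*np.sin(a),30.))
        cv2.circle(im,(int(u+.5),int(v+.5)),1,(0,0,255),-1)
cv2.imwrite("pics/w9o.png",im)
E
```

```text
[533.28292135 151.37976145 147.49932635]
```

View pics/w9o.png

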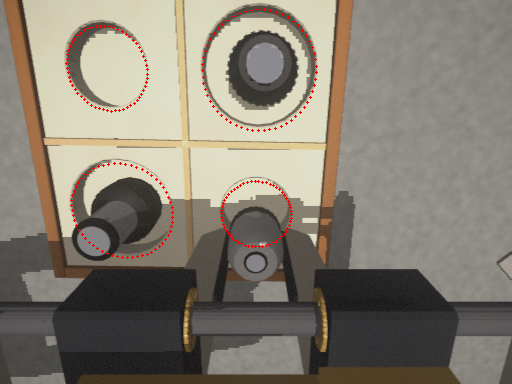

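move_arm([
  [[1,5,0],[0,0,0.2],1],
  [[0,0,-8],[0,0,0],1],
  [[0,0,-8],[0,0,0],1],
  [[0,0,-4],[0,0,0],1],
  [[0,0,0],[0,0,0],1],
  [[0,0,0],[0,0,0],1],
])

```text
clock: 21.4
tool_pos: [535.6, 156.9, 127.8]
ee_rot: [0.001, 0.705, -0.004, 0.709]
ft_force: [0.3, 0.0, -0.4]
grip_width: 0.317
```

move_arm([
  [[-1,0,-2],[0,0.3,0],1],
  [[0,0,-2],[0,0,0],1],
  [[0,0,-1.5],[0,0,0],1],
  [[0,0,0],[0,0,0],1],
  [[0,0,-1],[0,0,0],1],
  [[0,0,0],[0,0,0],1],
])

```text
clock: 22.0
tool_pos: [535.0, 157.0, 122.8]
ee_rot: [0.001, 0.706, -0.004, 0.708]
ft_force: [-0.1, 0.6, -1.6]
grip_width: 0.312
```

move_arm([
  [[0,0,-1.5],[0,0,0],1],
  [[0,0,0],[0,0,0],1],
  [[0,0,-1],[0,0,0],1],
  [[0,0,0],[0,0,0],1],
])

```text
clock: 22.4
tool_pos: [535.5, 157.2, 122.5]
ee_rot: [0.001, 0.706, -0.003, 0.709]
ft_force: [-0.4, -0.8, -1.4]
grip_width: 0.315
```

```bash
python3 - <<'E'
from plant import r
from h import *
print(r.get_state()["ft_force"])
meas(r,"w10",(535,157),10,50,72)
E
```

```text
[-0.43081149 -0.76620818 -1.38033446]
tcp [535.5 157.2 122.5]
1114 mean [535.1 157.3  60.4] mid [535.  157.   60.4] zmax 61.7
```

move_arm([
  [[0,0,0],[0,0,0],0.6],
  [[0,0,0],[0,0,0],0.4],
  [[0,0,0],[0,0,0],0.4],
  [[0,0,15],[0,0,0],0.4],
  [[0,0,40],[0,0,0],0.4],
  [[0,0,40],[0,0,0],0.4],
  [[0,0,10],[0,0,0],0.4],
  [[0,0,0],[0,0,0],0.4],
])

```text
clock: 23.25
tool_pos: [534.2, 156.8, 227.5]
ee_rot: [0.001, 0.707, -0.004, 0.707]
ft_force: [0.1, 0.5, -0.4]
grip_width: 0.603
```

```bash
python3 - <<'E'
from plant import r
from h import *
meas(r,"w11",(535,157),25,50,72)
E
```

```text
tcp [534.1 156.7 226.8]
953 mean [536.  159.6  58.2] mid [536.1 157.5  56.5] zmax 61.3
```

View pics/w11.png

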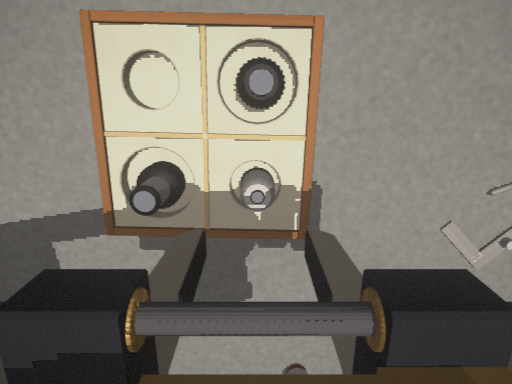

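move_arm([
  [[-2,-40,0],[0,0,0],0.4],
  [[-3,-45,0],[0,0,0],0.4],
  [[-3,-45,0],[0,0,0],0.4],
  [[-3,-45,0],[0,0,0],0.4],
  [[-3,-45,0],[0,0,0],0.4],
  [[-3,-45,0],[0,0,0],0.4],
  [[-3,-45,0],[0,0,0],0.4],
  [[-3,-45,0],[0,0,0],0.4],
])

```text
clock: 24.1
tool_pos: [502.6, -202.5, 210.8]
ee_rot: [0.0, 0.715, 0.004, 0.699]
ft_force: [0.6, -1.0, 0.2]
grip_width: 0.601
```

move_arm([
  [[-2,-45,2],[0,0,0],0.4],
  [[-2,-45,2],[0,-1,0],0.4],
  [[-2,-45,2],[0,0,0],0.4],
  [[-2,-40,2],[0,-1,0],0.4],
  [[-2,-15,0],[0,0,0],0.4],
  [[0,0,0],[0,0,0],0.4],
  [[0,0,0],[0,0,0],0.4],
])

```text
clock: 24.8
tool_pos: [484.8, -401.8, 202.1]
ee_rot: [0.009, 0.708, 0.006, 0.706]
ft_force: [0.5, 0.7, 0.4]
grip_width: 0.6
```

```bash
python3 - <<'E'
from plant import r
from h import *
meas(r,"w12",(484.5,-413),25,25,75)
print(r.get_state()["ee_rot"])
E
```

```text
tcp [ 484.9 -401.4  202.1]
992 mean [ 483.3 -408.6   51.3] mid [ 482.9 -412.2   46. ] zmax 64.7
[0.00879484 0.70802872 0.00680496 0.70609608]
```

View pics/w12.png

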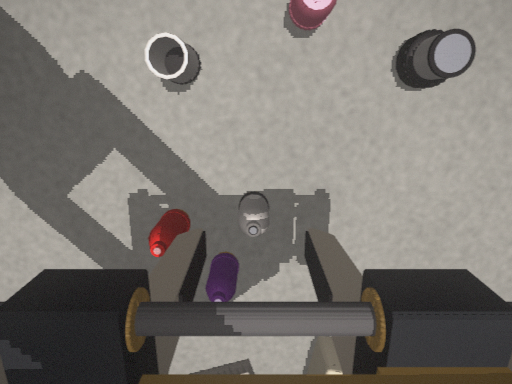

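move_arm([
  [[0,-11,-10],[-1.2,0,0],0.4],
  [[0,0,-25],[0,0,0],0.4],
  [[0,0,-15],[0,0,0],0.4],
  [[0,0,0],[0,0,0],0.4],
  [[0,0,0],[0,0,0],0.4],
])

```text
clock: 25.35
tool_pos: [487.8, -402.1, 151.3]
ee_rot: [-0.001, 0.708, 0.004, 0.706]
ft_force: [0.3, 0.5, -0.6]
grip_width: 0.599
```

move_arm([
  [[-4,-10,0],[0,0,0],0.4],
  [[0,0,-15],[0,0,0],0.4],
  [[0,0,-12],[0,0,0],0.4],
  [[0,0,-5],[0,0,0],0.4],
  [[0,0,0],[0,0,0],0.4],
  [[0,0,0],[0,0,0],0.4],
])

```text
clock: 25.95
tool_pos: [484.6, -412.1, 118.9]
ee_rot: [-0.003, 0.708, 0.004, 0.707]
ft_force: [0.1, 0.4, -0.0]
grip_width: 0.6
```

Tips at 35; want about 27 (TCP 111).

move_arm([
  [[0,0,-5],[0,0,-0.4],0.4],
  [[0,0,-3],[0,0,0],0.4],
  [[0,0,0],[0,0,0],0.4],
  [[0,0,0],[0,0,0],0.9],
  [[0,0,0],[0,0,0],1],
  [[0,0,0],[0,0,0],1],
  [[0,0,0],[0,0,0],1],
  [[0,0,0],[0,0,0],1],
])

```text
clock: 26.75
tool_pos: [484.8, -412.6, 111.2]
ee_rot: [-0.0, 0.707, 0.001, 0.707]
ft_force: [-0.2, -0.2, -0.5]
grip_width: 0.275
```

move_arm([
  [[0,0,0],[0,0,0],1],
  [[0,0,0],[0,0,0],1],
])

```text
clock: 26.95
tool_pos: [484.8, -412.6, 111.2]
ee_rot: [-0.001, 0.707, 0.001, 0.707]
ft_force: [-0.2, 0.2, 0.0]
grip_width: 0.275
```

move_arm([
  [[0,0,15],[0,0,0],1],
  [[0,0,40],[0,0,0],1],
  [[0,0,40],[0,0,0],1],
  [[0,0,25],[0,0,0],1],
  [[-1,30,5],[0,0,0],1],
  [[-3,40,0],[0,0,0],1],
  [[-3,42,0],[0,0,0],1],
  [[-3,42,0],[0,0,0],1],
])

```text
clock: 27.75
tool_pos: [473.6, -259.1, 247.6]
ee_rot: [0.0, 0.706, -0.004, 0.709]
ft_force: [0.4, 0.4, -1.4]
grip_width: 0.274
```

move_arm([
  [[-3,42,0],[0,0,0],1],
  [[-3,42,0],[0,0,0],1],
  [[-3,42,0],[0,0,0],1],
  [[-3,42,0],[0,0,0],1],
  [[-3,42,0],[0,0,0],1],
  [[-3,42,0],[0,0,0],1],
  [[-3,42,0],[0,0,0],1],
  [[-3,42,0],[0,0,0],1],
])

```text
clock: 28.55
tool_pos: [446.3, 90.1, 257.5]
ee_rot: [0.001, 0.701, -0.006, 0.713]
ft_force: [1.6, 0.0, -1.1]
grip_width: 0.277
```

move_arm([
  [[0,40,0],[0,0.5,0],1],
  [[0,40,0],[0,0,0],1],
  [[0,40,0],[0,0.5,0],1],
  [[0,25,0],[0,0,0],1],
  [[0,0,0],[0,0,0],1],
  [[0,0,0],[0,0,0],1],
])

```text
clock: 29.15
tool_pos: [443.3, 246.6, 264.5]
ee_rot: [-0.001, 0.705, -0.002, 0.71]
ft_force: [0.5, -0.1, -2.0]
grip_width: 0.272
```

move_arm([
  [[3,1,-30],[0,0,0],1],
  [[0,0,-40],[0,0,0],1],
  [[0,0,-35],[0,0,0],1],
  [[0,0,-10],[0,0,0],1],
  [[0,0,0],[0,0,0],1],
  [[0,0,0],[0,0,0],1],
])

```text
clock: 29.75
tool_pos: [449.1, 242.5, 152.3]
ee_rot: [0.001, 0.702, -0.004, 0.713]
ft_force: [0.7, -0.7, -0.9]
grip_width: 0.276
```

```bash
python3 - <<'E'
from plant import r
from h import *
c,w,m=look(r,"wrist","w13"); print(r.get_state()["tool_pos"])
im=c["frame"][:,:,::-1].copy()
for P,R in (((536.8,243.4),33),((534.2,155.4),23),((448.8,246),23),((446.2,158),33)):
    for a in np.linspace(0,2*np.pi,60):
        u,v=pix(c,(P[0]+R*np.cos(a),P[1]+R*np.sin(a)+1,30.))
        cv2.circle(im,(int(u+.5),int(v+.5)),1,(0,0,255),-1)
cv2.imwrite("pics/w13o.png",im)
E
```

```text
[449.36277114 242.66250942 152.68735601]
```

View pics/w13o.png

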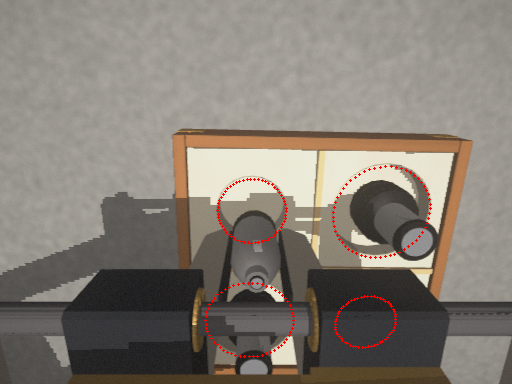

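move_arm([
  [[0,5,0],[0,0.9,0.2],1],
  [[0,0,-8],[0,0,0],1],
  [[0,0,-8],[0,0,0],1],
  [[0,0,-5],[0,0,0],1],
  [[0,0,0],[0,0,0],1],
  [[0,0,0],[0,0,0],1],
])

```text
clock: 30.4
tool_pos: [451.7, 248.9, 134.0]
ee_rot: [0.0, 0.705, -0.001, 0.71]
ft_force: [-0.5, 1.0, -1.6]
grip_width: 0.275
```

move_arm([
  [[-2.5,-1,-2],[0,0.4,0],1],
  [[0,0,-3],[0,0,0],1],
  [[0,0,-2],[0,0,0],1],
  [[0,0,-1],[0,0,0],1],
  [[0,0,0],[0,0,0],1],
  [[0,0,0],[0,0,0],1],
])

```text
clock: 31.0
tool_pos: [448.9, 247.8, 125.3]
ee_rot: [0.0, 0.707, -0.001, 0.707]
ft_force: [-0.0, -0.1, -1.6]
grip_width: 0.275
```

move_arm([
  [[0,0,-1.5],[0,0,0],1],
  [[0,0,0],[0,0,0],1],
  [[0,0,-1],[0,0,0],1],
  [[0,0,0],[0,0,0],1],
])

```text
clock: 31.4
tool_pos: [449.3, 248.1, 125.0]
ee_rot: [0.0, 0.707, -0.001, 0.708]
ft_force: [-0.3, -0.2, -2.0]
grip_width: 0.277
```

```bash
python3 - <<'E'
from plant import r
from h import *
print(r.get_state()["ft_force"])
meas(r,"w14",(449,247.5),5,70,90)
E
```

```text
[-0.32804022 -0.16471358 -2.01091264]
tcp [449.4 248.1 125. ]
421 mean [448.8 248.5  77.3] mid [449.1 247.6  75.5] zmax 79.5
```

move_arm([
  [[0,0,-2],[0,0,0],1],
  [[0,0,0],[0,0,0],1],
  [[0,0,0],[0,0,0],1],
])

```text
clock: 31.75
tool_pos: [449.4, 248.4, 124.9]
ee_rot: [0.001, 0.706, -0.001, 0.708]
ft_force: [-0.3, 0.5, -1.9]
grip_width: 0.275
```

move_arm([
  [[0,0,0],[0,0,0],0.65],
  [[0,0,0],[0,0,0],0.4],
  [[0,0,0],[0,0,0],0.4],
  [[0,0,15],[0,0,0],0.4],
  [[0,0,40],[0,0,0],0.4],
  [[0,0,40],[0,0,0],0.4],
  [[0,0,30],[0,0,0],0.4],
  [[0,0,0],[0,0,0],0.4],
])

```text
clock: 32.55
tool_pos: [448.2, 247.6, 251.6]
ee_rot: [0.0, 0.708, -0.002, 0.706]
ft_force: [0.4, -0.6, 0.1]
grip_width: 0.602
```

move_arm([
  [[-15,40,5],[0,0,0],0.4],
  [[-15,45,0],[0,0,0],0.4],
  [[-15,45,0],[0,0,0],0.4],
  [[-15,45,0],[0,0,0],0.4],
  [[-15,45,0],[0,0,0],0.4],
  [[0,20,0],[0,0,0],0.4],
  [[0,0,0],[0,0,0],0.4],
])

```text
clock: 33.25
tool_pos: [369.6, 494.0, 251.2]
ee_rot: [0.001, 0.709, -0.005, 0.706]
ft_force: [-0.2, 0.2, -1.3]
grip_width: 0.601
```

```bash
python3 - <<'E'
from plant import r
from h import *
s=r.get_state(); print(s["tool_pos"],s["clock"])
c,w,m=look(r,"top","t9"); 
for n,P,z0,R in (("eyeB",(447,158),66,25),("eyeA",(538,244),66,25),("short",(535,157),54,25),("long",(449,248),66,25),("stereo",(621.5,-293),44,30),("cam",(425.6,-294.8),48,30)):
    q=m&(w[...,2]>z0)&(w[...,2]<90)&(np.hypot(w[...,0]-P[0],w[...,1]-P[1])<R); p=w[q]; print(n,len(p),p.mean(0).round(1) if len(p) else 0)
cv2.imwrite("pics/t9.png",cv2.resize(c["frame"][175:270,105:205,::-1],None,fx=6,fy=6,interpolation=cv2.INTER_CUBIC))
c,w,m=look(r,"scene","s9"); cv2.imwrite("pics/s9.png",cv2.resize(c["frame"][90:260,70:450,::-1],None,fx=2.1,fy=2.1,interpolation=cv2.INTER_CUBIC))
E
```

```text
[369.56454812 493.97362924 251.22569296] 33.25
eyeB 58 [450.2 155.9  75.3]
eyeA 60 [540.1 241.4  75.2]
short 70 [536.7 153.3  59.6]
long 45 [450.8 242.2  72.4]
stereo 91 [ 621.  -293.5   48.1]
cam 31 [ 425.1 -295.    52.5]
```

View pics/t9.png

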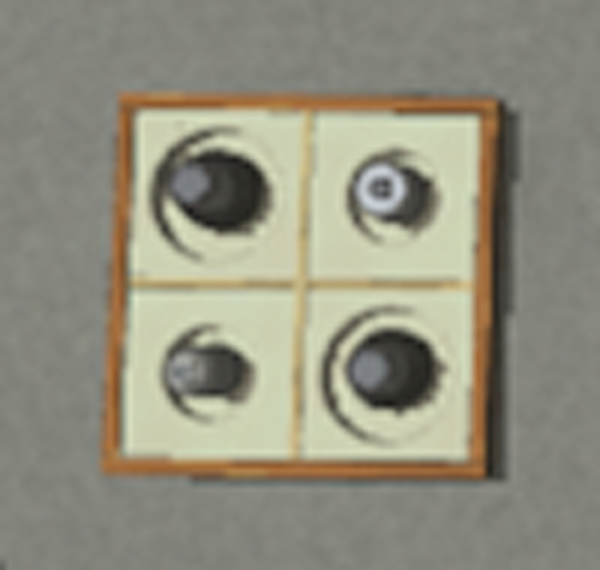

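View pics/s9.png

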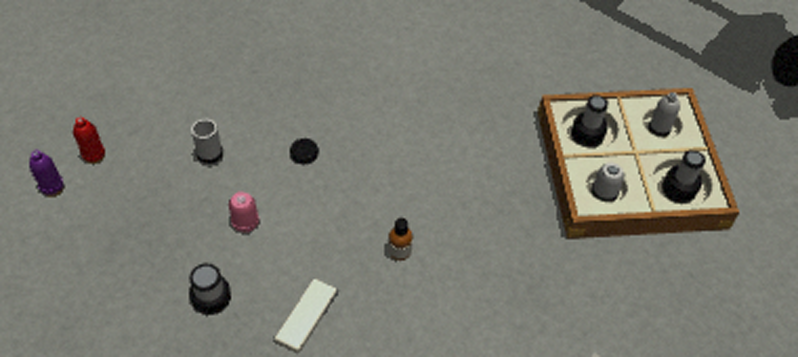

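```bash
python3 -c "
from plant import r
print(r.get_state()['joint_velocities'].round(3)); print(r.job_done())"
```

```text
[-0.03  -0.023  0.013 -0.008  0.004 -0.003]
the job is handed in; nothing more can be done
None
```

All four optics are in the case: the two eyepieces in the wide pockets, and the short and long objectives in the narrow ones. I handed the job in at about 33 s of the 99 s allowed; no verdict was reported.

- **Placing:** In the last top and scene pictures all four stand upright. In the top camera's measurements their axes are about 3 to 4 mm from the pocket centres; the limits are 14.5 mm (wide) and 11.5 mm (narrow).
- **Height:** The tops measured about 75 mm for the eyepieces (expected 74) and about 60 mm for the short objective (expected 60). The long objective's top measured up to 79.5 mm in the wrist view just before release (expected 78). All agree with the pieces resting on the pocket floors.
- **Look-alikes:** The stereo eyepiece and the camera tube measured within about 1 mm of where they started, upright.
- **Checks that disagreed:** The two fixed cameras differ by 2 to 3 mm in y, so I used averages and corrected them with the wrist camera. The wrist force did not show floor contact clearly. I took contact from the tool no longer sinking when commanded down (clear for three pieces, ambiguous for the first eyepiece) and from the measured top heights.

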